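# Flip the print marker to red

## Robot

A 7-joint arm with a two-finger parallel gripper is mounted at the origin on the work surface. World frame = base frame: x ahead of the robot, y to its left, z up, the work surface at z = 0. Lengths are in m, angles in rad, forces in N, time in s.
With the tool pointing down it reaches from about 0.35 to 0.9 m from the base axis. Payload 8.1 kg.
Tool frame: the origin (TCP) lies midway between the tips of the shut fingers; the grasp point (between the pads) lies ctrl.grip_depth behind it (ctrl.grip_depth is the distance from the TCP to the grasp point, in m); z points along the fingers, y is the direction in which the jaws open and shut (so a half turn about z gives the same grasp; the last joint's range is limited). The gripper opens to 92 mm and grips with 3 to 60 N. Pads are 19 mm wide; open, the fingers measure 130 mm over their backs; the gripper's body (75 mm by 190 mm) begins 47 mm behind the grasp point.
Start: joints at [1.19, 0.434, 0.025, 1.573, -0.012, 1.134, -0.075], TCP at [0.171, -0.601, 0.227] pointing down, gripper open.
Joint ranges: [-2.62, 2.62], [-0.44, 2.09], [-1.27, 1.32], [0.08, 2.57], [-1.32, 4.46], [0.12, 2], [-2.74, 2.74]. Speed limits (rad/s): [2.22, 2.22, 3.01, 3.01, 3.14, 3.14, 3.14].

## Interface

Orientations are given as a rotation vector (axis times angle).
In Python, from station import ctrl gives the robot as it stands. The module is installed in compiled form; this text tells all that it offers.
- The arm moves only by the shell command python3 -m jog 'ROWS' [OPENING] [FORCE]. ROWS is JSON, one flat list of numbers, 4 for each row, row after row: the shift along the tool's x, y, z in mm, then the turn about the tool's z in degrees. In form: [dx, dy, dz, yaw, dx, dy, dz, yaw, ...]. A call has 1 to 5 rows; each row is the pose to reach, as a shift and turn from the pose measured when the call began, along the tool's axes at that moment; what a row does not reach only later rows make up. A row lasts 1/8 s, in which the tool goes at most 62.5 mm and 10.7 degrees, less where a joint would pass 70% of its speed; a pose out of reach is approached as far as the arm can. A call with a gripper value outside its range is refused whole. OPENING is the finger opening in mm, from 0 to 91.8, set as the call begins (- or left out, the last holds). The fingers move at their own pace and stop on an object; FORCE is the grip in N (left out, the last holds). Time passes only in rows, so rows that repeat a pose let the fingers close. It gives the time, the measured TCP pose, the force and the opening at its end, in the units of the state.
- ctrl.observe(): the state, without advancing time (a new reading comes with each control period).
- ctrl.read_camera(name): name is "scene" or "top"; returns a dict with "pixels" (480x640x3 uint8, blue, green, red), "depth" (480x640 float32, m along the optical axis (not along the pixel's ray), 0 where there is no reading), "mtx" (3x3 intrinsics, pixels), "extrinsics" (4x4, takes a point from world to camera coordinates). Camera axes: x right, y up, looking along -z (the intrinsics and any distortion apply to the point x, -y, -z); pixel columns grow to the right and rows downward; lengths in m; the calibration is good to about 2 mm. A picture is of the moment at which its call begins.
- ctrl.finish_job(): hands the job in, once; it reports no verdict.
Trained networks look in the newest picture that a camera, given by its name, has taken for a name from the list of things; names that differ only in an ending like _2 or _b are one class to them, and where a whole thing is asked for, a point or a joint stands for the part that bears it (a point fixed in the world has none). Each returns a list of dicts, best first, with "conf" (0 to 1); they miss things now and then, are a little off and sometimes report something else, mostly with a low value. They report only what shows in the picture. A call takes as long as a camera call.
- ctrl.search_frame(target, camera): "location" ([column, row] in pixels, amid what is visible of it).
- ctrl.silhouettes(target, camera): "region" (480x640 bool, what is visible of it) and "location" ([column, row] in pixels, amid what is visible of it).
The state is a dict: "clock": time; "joint_positions": joint angles; "joint_velocities": joint speeds; "joint_efforts": joint torques, N m; "ee_pos": TCP position; "orientation": TCP orientation; "wrist_force": force on the tool from outside, world axes, zero at the start; "torque": the same for the moment, N m; "gripper_width": finger opening in m.
Only numpy, scipy, OpenCV 4.12 (cv2) and the standard library are available. Lean on these libraries where they do the work, as an engineer would, in place of code of your own. Each camera call takes 0.05 s, during which the arm holds its last target. There are 200 camera calls.

## Task

A fresh marbled print has gone into the tray, so turn the green paddle of the print marker right over its pivot until it lies level on the other side with its red face up. Do it with gentle pushes of the fingertips, without picking up, tipping or shoving its stand along the bench, and leave the blue-and-yellow marker, the bottles, jar, cup, spatula and comb as they are.

Things in the scene. Friction and masses are not known exactly. Their poses are not given: they have to be found in the camera images.
- print_stand: Print marker (green/red paddle): loose dark steel base plate 150 x 90 x 14 mm (x, y, z), 1.5 kg (slides at about 10 N sideways). Origin: centre of its underside, z up. Two cheeks (inner faces at y = +/-34 mm, 66 mm tall, 24 mm wide in x) hold the pivot, 56 mm up, along y. Four pins 53 mm tall, 10 mm thick, at x = +/-58, y = +/-18 mm are rests for the paddle on either side
- print_flag (a joint): Green/red paddle angle (rad): 0 = blade level along stand +x, green up, tail along -x; pi/2 = blade upright (end 126 mm up), tail down; pi = blade level along -x, red up, tail along +x. Starts in 0 to 0.3. Stiff hinge (0.045 N m, more than its weight): stays where left; stops at 0 and pi. Pressing the tail down lifts the blade
- print_pivot (a point): centre of the green/red paddle on its pivot. The paddle is a flat plate 6 mm thick: on one side of the pivot a coloured blade 70 mm long, 60 mm wide (a white dot on each face), on the other side, in the same plane, a black thumb tail 38 mm long, 44 mm wide. x axis along the blade to its free end, y along the pivot, z out of the green face
- print_edge (a point): middle of the free end of the green/red blade, 70 mm from the pivot; turns with the paddle
- rinse_stand: Stand of the other marker (blue and yellow paddle), same shape and size as the print marker's. To be left alone
- rinse_flag (a joint): Angle of the blue/yellow paddle, same meaning: 0 = blue up, pi = yellow up; starts in 0 to 0.3. To be left alone
- rinse_edge (a point): middle of the free end of the blue/yellow blade, 70 mm from its pivot
- purple_bottle: small white squeeze bottle with a purple cap, 36 mm across, 85 mm tall; origin at the centre of its underside. A bystander
- pink_jar: pink jar with white lid, 60 mm across, 60 mm tall; origin at the centre of its underside. A bystander
- green_bottle: small white squeeze bottle with a green cap, 36 mm across, 85 mm tall; origin at the centre of its underside. A bystander
- cup: clear plastic cup, 72 mm across, 80 mm tall; origin at the centre of its underside. A bystander
- spatula: spatula lying flat, 250 mm long along its x axis. A bystander
- comb: wooden marbling comb lying flat, bar 20 x 220 x 18 mm (long along its y axis) with thin steel teeth. A bystander

How it is judged:
At the end, for the whole second after the job is handed in: The green/red paddle lies red face up within 0.12 rad (7 degrees) of level on its other side and at rest; its stand is upright and within 25 mm of where it stood; the other marker and all bystanders are within 25 mm of where they were (value of joint print_flag above 3.02 rad and velocity of joint print_flag between -0.05 and 0.05 rad/s and distance of each of print_stand, rinse_edge, rinse_stand, purple_bottle, pink_jar, green_bottle, cup, spatula, comb from where it was at the start of the episode below 0.025 m and angle between print_stand's own z axis and vertical below 0.05 rad and linear speed of print_stand below 0.02 m/s); the robot touches nothing.
It fails at once if the print marker's stand is lifted or tipped (height (world z) of print_stand above 0.012 m or angle between print_stand's own z axis and vertical above 0.2 rad).
It fails at once if the print marker's stand is shoved more than 25 mm (distance of print_stand from where it was at the start of the episode above 0.025 m).
It fails at once if the paddle is pressed or squeezed with more than 35 N (contact force between the fingers and print_stand above 35 N).
It fails at once if the blue/yellow marker is moved or its paddle turned (distance of any of rinse_edge, rinse_stand from where it was at the start of the episode above 0.025 m).
It fails at once if a bystander is moved more than 25 mm (distance of any of purple_bottle, pink_jar, green_bottle, cup, spatula, comb from where it was at the start of the episode above 0.025 m).
It also fails if it takes over 58 s, if anything falls off the work surface, if the arm or the gripper's body presses on something with over 40 N, if the wrist force passes 120 N, or if a joint passes its speed limit or range.

## Working session

There is one attempt and no reset: what is moved stays moved. The work goes in short steps, Python scripts to look and compute and a shell command to move; the robot and the scene stay as the last step left them, time stands still between calls to the robot, and variables do not carry over. Pictures are saved under pics/ and viewed, about 8 in all and at most 12, crops included, and the job is handed in when it is done.

```bash
mkdir -p pics
cat > h.py <<'E'
import numpy as np, cv2
from station import ctrl
def cam(n):
    c=ctrl.read_camera(n); return c
def world(c,mask_or_px=None):
    K=np.array(c["mtx"]);E=np.array(c["extrinsics"]);d=c["depth"]
    v,u=np.mgrid[0:480,0:640]
    X=np.stack([(u-K[0,2])/K[0,0]*d,-(v-K[1,2])/K[1,1]*d,-d],-1)
    return (X-E[:3,3])@E[:3,:3]
E
python3 - <<'E'
from h import *
print(ctrl.observe())
for n in("scene","top"):
    c=cam(n);cv2.imwrite(f"pics/{n}0.png",c["pixels"]);W=world(c);np.save(n+"W.npy",W)
    print(n,-c["extrinsics"][:3,:3].T@c["extrinsics"][:3,3])
    for t in("print_stand","print_edge","print_flag","rinse_stand","rinse_flag","purple_bottle","pink_jar","green_bottle","cup","spatula","comb"):
        for r in ctrl.silhouettes(t,n)[:2]:
            m=r["region"]&(c["depth"]>0);p=W[m]
            print(t,round(r["conf"],2),np.round(r["location"]),m.sum(),np.round(np.median(p,0),3) if len(p) else "",np.round(np.percentile(p,[3,97],axis=0),3).tolist() if len(p) else "")
E
```

```text
{'clock': 0.0, 'joint_positions': array([ 1.19038995,  0.43520942,  0.02499766,  1.57411972, -0.01157765,
        1.13400851, -0.07511853]), 'joint_velocities': array([ 1.94265868e-04, -2.89250008e-04,  1.24323771e-03, -1.82033639e-03,
       -9.21452059e-04,  3.96673221e-05,  3.79744080e-05]), 'joint_efforts': array([-9.65665640e-05, -6.67846799e+01,  9.84764881e-01, -3.14459825e+01,
       -6.04724418e-02,  4.31815325e-02,  1.76308531e-04]), 'ee_pos': array([ 0.17118209, -0.6005523 ,  0.22594496]), 'orientation': array([-3.10981990e+00, -4.34602722e-01,  6.18135460e-04]), 'wrist_force': array([-0.41055721,  0.02442405, -0.50115219]), 'torque': array([-0.01432419,  0.02520778, -0.02955969]), 'gripper_width': 0.09192992576477087}
scene [1.50285143 0.05600953 1.06069633]
print_stand 0.6 [376. 241.] 2241 [0.567 0.163 0.029] [[0.51, 0.096, 0.006], [0.621, 0.226, 0.067]]
print_edge 0.87 [381. 223.] 845 [0.545 0.176 0.06 ] [[0.501, 0.132, 0.051], [0.587, 0.22, 0.068]]
print_flag 0.87 [378. 226.] 921 [0.543 0.176 0.06 ] [[0.493, 0.13, 0.013], [0.586, 0.224, 0.068]]
rinse_stand 0.86 [242. 2
[... 2223 characters left out ...]
23, 0.069]]
pink_jar 0.86 [336. 184.] 442 [ 0.704 -0.011  0.059] [[0.682, -0.035, 0.022], [0.731, 0.014, 0.064]]
green_bottle 0.65 [194. 186.] 190 [0.681 0.357 0.057] [[0.67, 0.346, 0.016], [0.696, 0.373, 0.088]]
green_bottle 0.31 [271. 244.] 2031 [0.551 0.161 0.053] [[0.49, 0.099, 0.009], [0.616, 0.222, 0.069]]
cup 0.79 [451. 328.] 753 [ 0.351 -0.303  0.035] [[0.323, -0.324, 0.001], [0.384, -0.26, 0.082]]
spatula 0.79 [402. 175.] 1203 [ 0.743 -0.178  0.004] [[0.719, -0.347, -0.003], [0.778, -0.117, 0.021]]
comb 0.79 [259. 165.] 730 [0.76  0.194 0.017] [[0.74, 0.098, 0.003], [0.779, 0.298, 0.023]]
comb 0.3 [399. 254.] 930 [ 0.528 -0.163  0.06 ] [[0.477, -0.19, 0.053], [0.573, -0.131, 0.067]]
```

Run:
```python
import numpy as np,cv2
a=cv2.imread("pics/top0.png")[100:350,180:480];a=cv2.resize(a,None,fx=2.6,fy=2.4);
cv2.imwrite("pics/top_c.png",a)
W=np.load("topW.npy");I=cv2.imread("pics/top0.png");h=cv2.cvtColor(I,cv2.COLOR_BGR2HSV)
box=(abs(W[...,0]-.55)<.1)&(abs(W[...,1]-.16)<.1)
g=box&(h[...,0]>40)&(h[...,0]<90)&(h[...,1]>90)&(W[...,2]>.035)
p=W[g];c=p.mean(0);print(g.sum(),c)
A=np.c_[p[:,:2]-c[:2],np.ones(len(p))];k=np.linalg.lstsq(A,p[:,2],rcond=None)[0];print("plane",k)
print(cv2.minAreaRect((p[:,:2]*1000).astype(np.float32)))
b=W[box&(W[...,2]>.006)];print("all",cv2.minAreaRect((b[:,:2]*1000).astype(np.float32)))
t=box&(h[...,2]<70)&(W[...,2]>.04);q=W[t];print("dark high",len(q),q.mean(0),cv2.minAreaRect((q[:,:2]*1000).astype(np.float32)))
```

```text
615 [0.52844126 0.18958455 0.06402991]
plane [-0.08561497  0.10244953  0.06402991]
((537.9696044921875, 182.21066284179688), (63.74372863769531, 90.29086303710938), 43.97235870361328)
all ((549.6793823242188, 160.5409393310547), (188.70523071289062, 189.1908721923828), 87.33790588378906)
dark high 344 [0.56445767 0.14930289 0.05612156] ((548.8257446289062, 162.32882690429688), (77.32681274414062, 131.26138305664062), 43.394527435302734)
```

View pics/top_c.png

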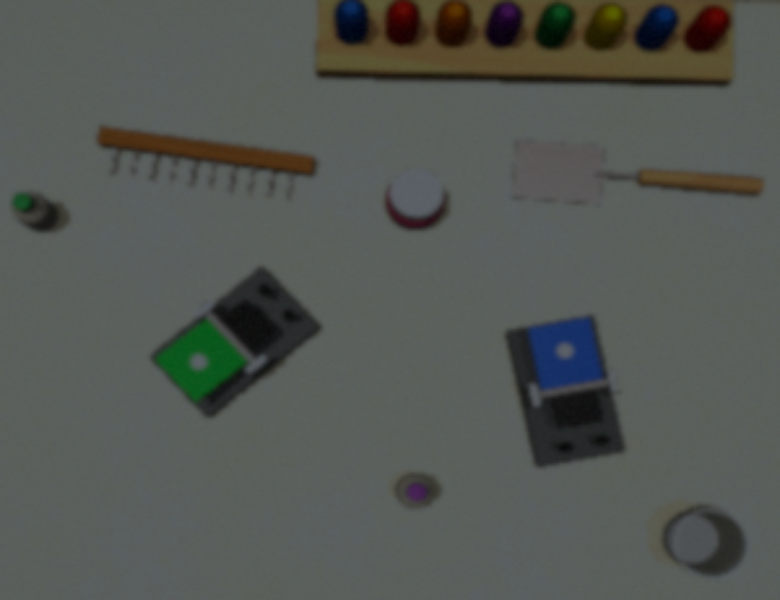

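View pics/scene0.png

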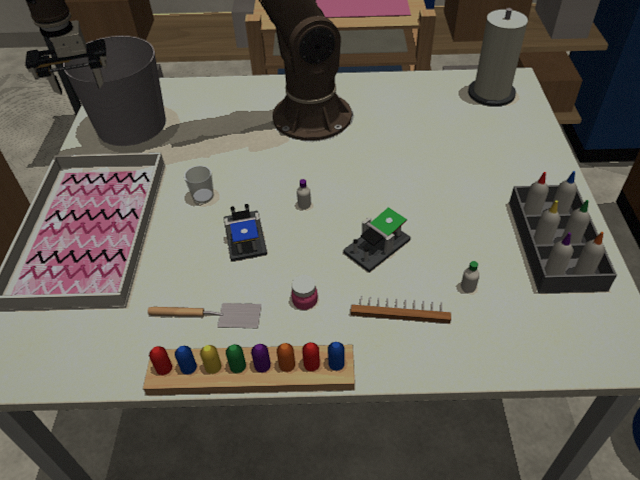

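The top view crop shows the green blade at about (198,362) and its tail at (255,325), so the blade points to about (-x, +y). The blue marker is well clear. Next I refine the stand pose and work out the approach.

```bash
cat >> h.py <<'E'
def target():
    d=np.load("stand.npy"); return d  # px,py,yaw(u)
def rel(rad,lat,z):
    """tool-frame shift (mm) & yaw (deg) to put TCP at stand coords rad (along +u), lat, height z"""
    from scipy.spatial.transform import Rotation as R
    x,y,a=target();o=ctrl.observe();Rm=R.from_rotvec(o["orientation"]).as_matrix()
    p=np.array([x+rad*np.cos(a)-lat*np.sin(a),y+rad*np.sin(a)+lat*np.cos(a),z])
    s=Rm.T@(p-o["ee_pos"])*1000
    cur=np.arctan2(Rm[1,0],Rm[0,0]);yaw=-np.degrees((a-cur+np.pi)%(2*np.pi)-np.pi)
    return np.round(s,1),round(yaw,1)
E
python3 - <<'E'
from h import *
print("depth",ctrl.grip_depth)
for n in("top","scene"):
    c=cam(n);W=world(c);I=c["pixels"];h=cv2.cvtColor(I,cv2.COLOR_BGR2HSV)
    box=(abs(W[...,0]-.55)<.1)&(abs(W[...,1]-.16)<.1)
    dark=box&((h[...,2]<75))&(W[...,2]>.006)&(W[...,2]<.022)
    r=cv2.minAreaRect((W[dark][:,:2]*1000).astype(np.float32));print(n,"plate",dark.sum(),r)
    g=box&(h[...,0]>40)&(h[...,0]<90)&(h[...,1]>90)&(W[...,2]>.045)
    print(" blade",g.sum(),cv2.minAreaRect((W[g][:,:2]*1000).astype(np.float32)))
    # whole: project everything above 6mm onto u for yaw sweep
    b=W[box&(W[...,2]>.006)&(h[...,2]<75)|g][:,:2]
    best=min((np.ptp(np.percentile(b@[np.cos(a),np.sin(a)],[.5,99.5]))*np.ptp(np.percentile(b@[-np.sin(a),np.cos(a)],[.5,99.5])),a) for a in np.radians(np.arange(115,150,.5)))
    a=best[1];U=np.percentile(b@[np.cos(a),np.sin(a)],[.5,99.5]);V=np.percentile(b@[-np.sin(a),np.cos(a)],[.5,99.5])
    m=[U.mean(),V.mean()];print(" sweep",np.degrees(a),np.ptp(U),np.ptp(V),np.array([[np.cos(a),-np.sin(a)],[np.sin(a),np.cos(a)]])@m)
    w=box&(h[...,1]<60)&(h[...,2]>90)&(W[...,2]>.055);print(" pale high",w.sum(),W[w].mean(0),np.round(cv2.minAreaRect((W[w][:,:2]*1000).astype(np.float32))[0],1))
E
```

```text
depth 0.0188
top plate 917 ((553.1597900390625, 163.43515014648438), (91.35633087158203, 150.33372497558594), 42.66899871826172)
 blade 613 ((529.6337280273438, 190.869140625), (63.374000549316406, 65.42204284667969), 43.66613006591797)
 sweep 132.5 0.14783232873257854 0.08925074542098527 [0.5533594  0.16284618]
 pale high 56 [0.54839237 0.18022705 0.06510547] [542.7 177.7]
scene plate 1008 ((557.9536743164062, 161.34141540527344), (93.15938568115234, 152.76719665527344), 44.24900436401367)
 blade 496 ((530.6205444335938, 190.07107543945312), (63.00910568237305, 69.50127410888672), 42.133094787597656)
 sweep 132.0 0.14777680948723804 0.08501412338332992 [0.55990051 0.16314555]
 pale high 144 [0.54952515 0.16793016 0.06200859] [539.3 161.7]
```

Run:
```python
from h import *
np.save("stand.npy",[.554,.163,np.radians(132.7)])
print(rel(-.034,0,.226))
```

```text
(array([ 592.7, -599.5,    0.7]), np.float64(-116.8))
```

```bash
python3 -m jog '[42,-42,0,-8,84,-84,0,-16,126,-126,0,-24,168,-168,0,-32,210,-210,0,-40]' 0 10; python3 -c "
from h import *
print(rel(-.034,0,.226))"
```

```text
clock: 1.92
ee_pos: [0.3165, -0.3399, 0.227]
orientation: [2.771, 1.479, 0.0]
wrist_force: [0.7, 0.2, 0.6]
gripper_width: 0.0466
(array([542. , -49.7,   0.8]), np.float64(-76.5))
```

```bash
python3 -m jog '[60,-5,0,-8,120,-11,0,-17,180,-16,0,-25,240,-22,0,-34,300,-27,0,-42]'; python3 -c "
from h import *
print(rel(-.034,0,.226))"
```

```text
clock: 2.55
ee_pos: [0.4619, -0.074, 0.2273]
orientation: [2.051, 2.377, 0.0]
wrist_force: [1.4, -0.1, 0.0]
gripper_width: 0.0008
(array([192.9, 145. ,   1.2]), np.float64(-34.3))
```

```bash
python3 -m jog '[45,35,0,-8,90,70,0,-17,135,105,0,-26,193,145,20,-34,193,145,60,-34]'; python3 -c "
from h import *
print(rel(-.034,0,.12))
c=cam('scene');cv2.imwrite('pics/s1.png',cv2.resize(c['pixels'][120:320,260:500],None,fx=3,fy=3))"
```

```text
clock: 3.18
ee_pos: [0.5794, 0.1438, 0.1683]
orientation: [1.256, 2.875, 0.009]
wrist_force: [0.2, -0.7, 0.2]
gripper_width: 0.0005
(array([-2.6, -5.9, 48.2]), np.float64(0.1))
```

View pics/s1.png

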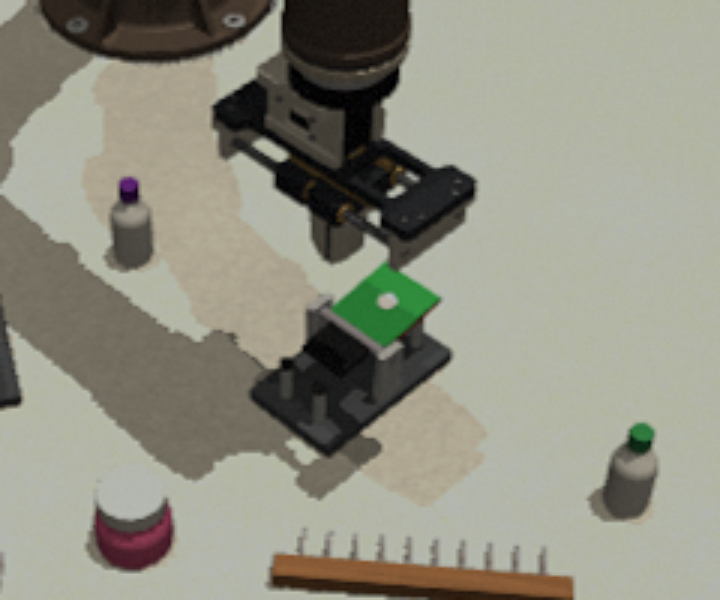

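The closed jaws hang above the stand at about (340,250), aligned with the pivot. The tail is at (335,345), with the pins at (287,380) and (320,405) in front of it. I'll descend beside the pins onto the tail.

```bash
python3 -m jog '[-3,-6,20,0,-3,-6,50,0,-3,-6,80,0,-3,-6,93,0,-3,-6,93,0]'; python3 -c "
from h import *
print(rel(-.034,0,.04))"
```

```text
clock: 3.85
ee_pos: [0.5729, 0.1343, 0.0682]
orientation: [-1.26, -2.874, 0.004]
wrist_force: [0.4, 0.6, -0.2]
gripper_width: 0.0006
(array([-0.2,  5.7, 28.2]), np.float64(-0.1))
```

```bash
python3 -m jog '[0,5,6,0,0,5,12,0,0,5,18,0,0,5,24,0,0,5,29,0]'; python3 -c "
from h import *
print(rel(-.034,0,.04))
c=cam('scene');cv2.imwrite('pics/s2.png',cv2.resize(c['pixels'][150:310,300:480],None,fx=3,fy=3))"
```

```text
clock: 4.47
ee_pos: [0.5764, 0.1375, 0.0389]
orientation: [-1.26, -2.874, 0.004]
wrist_force: [-0.4, 0.6, 2.5]
gripper_width: 0.0005
(array([-0.1,  0.8, -1.1]), np.float64(-0.1))
```

View pics/s2.png

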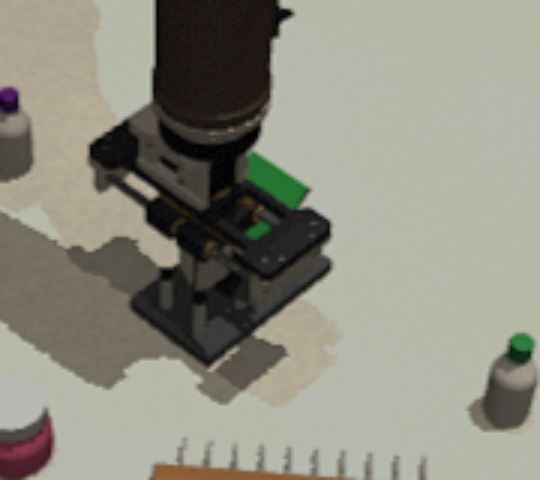

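The blade now stands well up behind the gripper at (275,180), with only 2.5 N on the wrist. Next I lift, cross over, and come down outside the blade end.

```bash
python3 -m jog '[0,1,-40,0,0,1,-80,0,0,1,-125,0,0,1,-125,0,0,1,-125,0]'; python3 -m jog '[40,0,0,0,80,0,0,0,130,0,0,0,130,0,0,0,130,0,0,0]'
python3 - <<'E'
from h import *
print(rel(.095,0,.08))
c=cam('scene');cv2.imwrite('pics/s3.png',cv2.resize(c['pixels'][130:310,300:480],None,fx=3,fy=3))
W=world(c);h=cv2.cvtColor(c["pixels"],cv2.COLOR_BGR2HSV)
box=(abs(W[...,0]-.55)<.1)&(abs(W[...,1]-.16)<.1)
g=box&(h[...,0]>40)&(h[...,0]<90)&(h[...,1]>90)&(W[...,2]>.04)
x,y,a=target();p=W[g];r=(p[:,0]-x)*np.cos(a)+(p[:,1]-y)*np.sin(a)
print(g.sum(),np.polyfit(r,p[:,2],1),r.min(),r.max(),p[:,2].max())
E
```

```text
clock: 5.15
ee_pos: [0.5771, 0.1376, 0.1626]
orientation: [-1.261, -2.873, 0.006]
wrist_force: [-0.4, 0.4, -0.7]
gripper_width: 0.0005
clock: 5.78
ee_pos: [0.4889, 0.2324, 0.1618]
orientation: [-1.26, -2.872, 0.009]
wrist_force: [-0.5, -0.6, 0.6]
gripper_width: 0.0002
(array([-0.4,  1.4, 81.7]), np.float64(-0.1))
666 [2.92945587 0.03489022] -0.025881700335059578 0.10434764123327682 0.5466425408948952
```

View pics/s3.png

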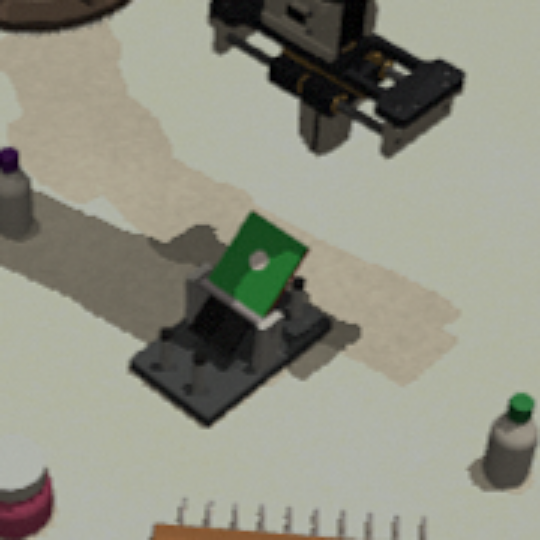

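The blade stands at about 40-45° (end edge from (255,215) to (305,250)), and the stand hasn't moved. I'll descend, then push inward.

```bash
python3 -m jog '[0,1,30,0,0,1,60,0,0,1,80,0,0,1,80,0,0,1,80,0]'; python3 -m jog '[-12,0,0,0,-24,0,0,0,-36,0,0,0,-48,0,0,0,-60,0,0,0]';python3 -m jog '[-12,0,0,0,-24,0,0,0,-36,0,0,0,-48,0,0,0,-60,0,0,0]'
python3 - <<'E'
from h import *
print(rel(-.045,0,.08))
c=cam('scene');cv2.imwrite('pics/s4.png',cv2.resize(c['pixels'][130:310,300:480],None,fx=3,fy=3))
E
```

```text
clock: 6.45
ee_pos: [0.4903, 0.2321, 0.0823]
orientation: [-1.264, -2.871, 0.008]
wrist_force: [-0.1, 0.2, 1.1]
gripper_width: 0.0005
clock: 7.08
ee_pos: [0.5316, 0.1869, 0.0822]
orientation: [-1.264, -2.871, 0.009]
wrist_force: [-0.4, 0.3, 0.9]
gripper_width: 0.0001
clock: 7.7
ee_pos: [0.5727, 0.1419, 0.0821]
orientation: [-1.265, -2.871, 0.009]
wrist_force: [-0.1, -0.4, 0.6]
gripper_width: 0.0003
(array([-16.8,   0.7,   2.1]), np.float64(-0.2))
```

View pics/s4.png

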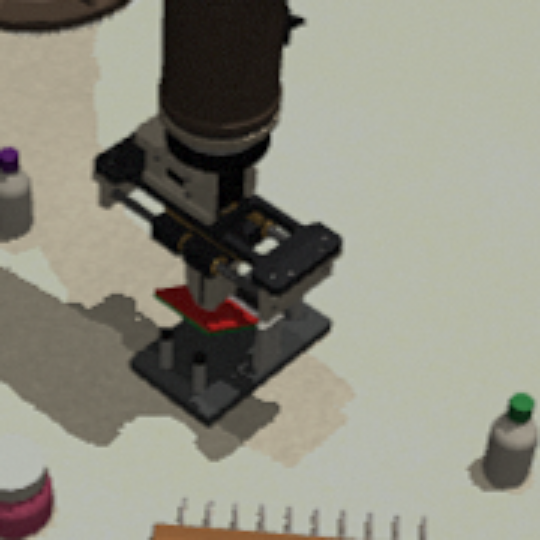

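The blade is past vertical with its red face up, at (205,310). I'll move further out along it and press it down level.

```bash
python3 -m jog '[-11,0,0,0,-22,0,0,0,-22,0,7,0,-22,0,14,0,-22,0,19,0]'; python3 -m jog '[0,0,2,0,0,0,3,0,0,0,4,0,0,0,4,0]'; python3 -c "
from h import *
print(rel(-.045,0,.059))"
```

```text
clock: 8.38
ee_pos: [0.5882, 0.1241, 0.0623]
orientation: [-1.267, -2.871, 0.01]
wrist_force: [0.4, -0.1, 1.3]
gripper_width: 0.0003
clock: 8.88
ee_pos: [0.5878, 0.1244, 0.0591]
orientation: [-1.266, -2.871, 0.011]
wrist_force: [-3.0, -1.1, 9.2]
gripper_width: 0.0006
(array([6.4, 1.3, 0.1]), np.float64(-0.3))
```

At z=0.059 the force rises to 9 N, which means the paddle is against its stop, as expected. I'll retreat and check.

```bash
python3 -m jog '[0,0,-30,0,0,0,-80,0,0,0,-140,0,0,0,-190,0,0,0,-190,0]'; python3 -m jog '[60,0,0,0,120,0,0,0,180,0,0,0,180,0,0,0,180,0,0,0]'
python3 - <<'E'
from h import *
for n in("scene","top"):
    c=cam(n);W=world(c);h=cv2.cvtColor(c["pixels"],cv2.COLOR_BGR2HSV)
    if n=="scene":cv2.imwrite('pics/s5.png',cv2.resize(c['pixels'][130:330,180:480],None,fx=2.6,fy=2.6))
    x,y,a=target();r=(W[...,0]-x)*np.cos(a)+(W[...,1]-y)*np.sin(a)
    box=(np.hypot(W[...,0]-x,W[...,1]-y)<.09)
    g=box&((h[...,0]<10)|(h[...,0]>170))&(h[...,1]>110)&(W[...,2]>.045)&(W[...,2]<.09)
    k=np.polyfit(-r[g],W[g][:,2],1);print(n,g.sum(),"slope",k[0],"z",W[g][:,2].mean())
    dark=(np.hypot(W[...,0]-x,W[...,1]-y)<.11)&(h[...,2]<75)&(W[...,2]>.006)&(W[...,2]<.022)
    print(cv2.minAreaRect((W[dark][:,:2]*1000).astype(np.float32)))
E
```

```text
clock: 9.5
ee_pos: [0.5908, 0.1267, 0.2536]
orientation: [1.266, 2.873, -0.003]
wrist_force: [0.3, 0.5, -0.8]
gripper_width: 0.0004
clock: 10.12
ee_pos: [0.4694, 0.2591, 0.2524]
orientation: [1.266, 2.873, -0.005]
wrist_force: [-0.1, 0.5, 0.2]
gripper_width: 0.0004
scene 528 slope 0.004550584015227092 z 0.05740499623205253
((559.0028076171875, 162.38084411621094), (89.20733642578125, 151.25726318359375), 42.77789306640625)
top 589 slope -0.003813470393823057 z 0.05863291902439839
((523.0663452148438, 156.21424865722656), (149.60256958007812, 180.5388641357422), 39.400489807128906)
```

View pics/s5.png

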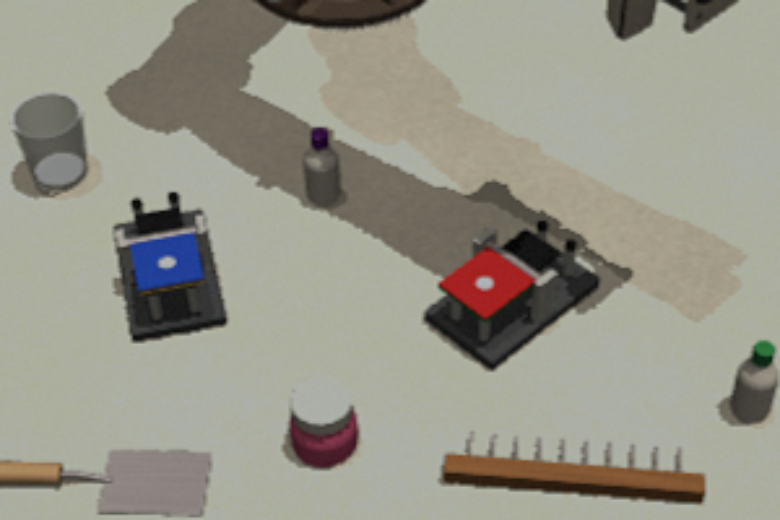

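The red face is up and level, with a slope under 0.005. The stand is within about 2 mm of its start, and the bystanders look undisturbed.

```bash
python3 -c "
from h import *
print(ctrl.finish_job())"
```

```text
the job is handed in; nothing more can be done
None
```

The green/red paddle is turned over its pivot and lies level with its red face up. I handed the job in at about 10 s on the robot clock; it gave no verdict.

With shut fingertips I pressed the tail down, pushed the blade over the top from its other side, then pressed it level against its stop. The highest wrist reading I saw was about 10 N, on that last press.

**Last checks:**
- **Paddle:** both cameras show a slope within 0.005 of level, at a height of 57–59 mm (59 mm expected).
- **Stand:** the scene camera puts it within about 2 mm of where it started. The top camera's stand fit came out the wrong size, probably because the arm or its shadow got into it, so I ignored it.
- **Blue/yellow marker and bystanders:** they looked undisturbed in the last scene picture, but I did not measure them again.
- **Arm:** it was well clear, with its tip about 250 mm up and touching nothing.

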